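# Roll-test three printer guide rods and scrap the bent one

## Robot

A 7-joint arm with a two-finger parallel gripper is mounted at the origin on the work surface. World frame = base frame: x ahead of the robot, y to its left, z up, the work surface at z = 0. Lengths are in m, angles in rad, forces in N, time in s.
With the tool pointing down it reaches from about 0.4 to 0.875 m from the base axis. Payload 19.3 kg.
Tool frame: the origin (TCP) lies at the very end of the fingers, on their centre line; the grasp point (between the pads) lies 19 mm behind it; y points along the fingers, x is the direction in which the jaws open and shut, and the axes are right-handed (so a half turn about y gives the same grasp; the last joint's range is limited). The gripper opens to 85 mm and grips with 20 to 120 N. Pads are 22 mm wide; open, the fingers measure 114 mm over their backs; the gripper's body (76 mm by 85 mm) begins 54 mm behind the grasp point. The pads swing forward as they close: fully open they stand 13 mm farther back than shut.
Start: joints at [-1.361, 0.521, -0.036, 1.599, 0.021, 1.021, -0.113], TCP at [0.173, 0.601, 0.231] pointing down, gripper open.
Joint ranges: [-2.91, 2.91], [-0.3, 2.13], [-1.5, 1.42], [0.17, 2.43], [-1.26, 4.41], [0.16, 1.93], [-2.52, 2.52]. Speed limits (rad/s): [1.89, 1.89, 2.39, 2.39, 3.01, 3.01, 3.01].

## Interface

Orientations are given as [roll, pitch, yaw] about the fixed x, y, z axes, in that order (R = Rz(yaw) Ry(pitch) Rx(roll)).
In Python, from workcell import bot gives the robot as it stands. The module is installed in compiled form; this text tells all that it offers.
- The arm moves only by the shell command python3 -m crank 'ROWS' [FORCE]. ROWS is JSON, a list of rows, each an object of numbers: "hand": the closure, from 0 (fully open) to 1 (shut); "dx", "dy", "dz": the shift along the tool's x, y, z in mm; "yaw": the turn about the tool's y in rad. In form: [{"hand": .., "dx": .., "dy": .., "dz": .., "yaw": ..}, ...]. A call has 1 to 12 rows; each row is the pose to reach, as a shift and turn from the pose commanded when the call began, along the tool's axes at that moment; what a row does not reach only later rows make up. A row lasts 1/12 s, in which the tool goes at most 41.7 mm and 7.16 degrees, less where a joint would pass 70% of its speed; a pose out of reach is approached as far as the arm can. A call with a gripper value outside its range is refused whole. The fingers move at their own pace and stop on an object; FORCE is the grip in N (left out, the last holds). Time passes only in rows, so rows that repeat a pose let the fingers close. It gives the time, the measured TCP pose, the force and the opening at its end, in the units of the state.
- bot.observe(): the state, without advancing time (a new reading comes with each control period).
- bot.grab_frame(name): name is "scene" or "top" or "wrist"; returns the picture (420x560x3 uint8, red, green, blue); there is no depth.
- bot.camera_info(name): a dict with "fx", "fy", "cx", "cy" (pixels), "rvec" (rotation vector, rad) and "tvec" (3), from world to camera coordinates, as OpenCV has them. Camera axes: x right, y down, z forward; pixel columns grow to the right and rows downward; lengths in m; the calibration is good to about 2 mm. The wrist camera is an equidistant fisheye: a pixel r from the principal point sees the ray r / f radians off the axis. A picture is of the moment at which its call begins: read the wrist's pose just before it. camera_info takes no time and is no camera call; for the wrist camera it gives the pose at the moment of the call.
- bot.job_done(): hands the job in, once; it reports no verdict.
The state is a dict: "clock": time; "qpos": joint angles; "qd": joint speeds; "joint_efforts": joint torques, N m; "position": TCP position; "tool_rot": TCP orientation; "force": force on the tool from outside, world axes, zero at the start; "moment": the same for the moment, N m; "grip_width": finger opening in m.
Only numpy, scipy, OpenCV 4.12 (cv2) and the standard library are available. Lean on these libraries where they do the work, as an engineer would, in place of code of your own. Each camera call takes 0.05 s, during which the arm holds its last target.

## Task

One of the three steel guide rods on the granite plate is bent. Press lightly on the middle of each rod from above with a fingertip and roll it at least half a turn away from you across the plate, leaving it where it stops, to feel which one wobbles; press only lightly, giving way when a rod lifts, so that it is not forced against the plate. When all three have been rolled, lay the one that wobbles flat in the plain scrap tray and leave the two true ones lying on the plate, without ever picking those up or disturbing the other things on the bench.

Things in the scene. Friction and masses are not known exactly. Their poses are not given: they have to be found in the camera images.
- rod_a_mid (a point): Ground steel guide rod, 8 mm in diameter, 160 mm long, about 0.06 kg, lying on the plate. The three rods look alike; one, not known which, is bent: its middle stands 2.5 mm off the line of its ends. This point is on the rod's axis half-way along (4 mm above the plate); its x runs along the rod, at first roughly left-right; y and z turn as it rolls. At rest the bow lies level.
- rod_b_mid (a point): Ground steel guide rod, 8 mm in diameter, 160 mm long, about 0.06 kg, lying on the plate. The three rods look alike; one, not known which, is bent: its middle stands 2.5 mm off the line of its ends. This point is on the rod's axis half-way along (4 mm above the plate); its x runs along the rod, at first roughly left-right; y and z turn as it rolls. At rest the bow lies level.
- rod_c_mid (a point): Ground steel guide rod, 8 mm in diameter, 160 mm long, about 0.06 kg, lying on the plate. The three rods look alike; one, not known which, is bent: its middle stands 2.5 mm off the line of its ends. This point is on the rod's axis half-way along (4 mm above the plate); its x runs along the rod, at first roughly left-right; y and z turn as it rolls. At rest the bow lies level.
- rod_a: The same rod as rod_a_mid: origin at that same point, same axes.
- rod_b: The same rod as rod_b_mid: origin at that same point, same axes.
- rod_c: The same rod as rod_c_mid: origin at that same point, same axes.
- plate_top (a point): Dark granite inspection plate, 300 mm (its x, away from the robot) by 240 mm (y) by 25 mm thick, level, fixed. This point is the centre of its top face, z up. The rods lie 60 to 80 mm one behind the other along its y; each has room to roll 50 mm in its +x. They roll easily without slip. All is hard: a finger 1 mm too low presses with 5 to 20 N.
- plate: The same plate; origin at the centre of its underside, on the bench.
- tray_in (a point): Plain grey open scrap tray, 210 mm (its x) by 110 mm (its y) by 40 mm high, walls and floor 3 mm, no dividers, empty, fixed on the bench on one side of the plate, left or right. This point is the centre of its inner floor (3 mm above the bench), z up.
- organiser: Green parts organiser of the same outer size as the scrap tray, divided into 8 compartments with small parts in them, fixed on the bench on the other side of the plate. Bystander; origin at the centre of its underside.
- bottle: White dispensing bottle, 52 mm in diameter and 110 mm high, standing. Bystander; origin at the centre of its underside.
- spool: Metal solder spool, 52 mm in diameter and 30 mm high, standing on its flange. Bystander; origin at the centre of its underside.

How it is judged:
By the outcome, as a careful person would: the job done as asked, in the order asked, and still so for the second after the job is handed in, with the robot touching nothing.
It also fails if it takes over 72 s, if anything falls off the work surface, if the arm or the gripper's body presses on something with over 40 N, if the wrist force passes 120 N, or if a joint passes its speed limit or range.

## Working session

There is one attempt and no reset: what is moved stays moved. The work goes in short steps, Python scripts to look and compute and a shell command to move; the robot and the scene stay as the last step left them, time stands still between calls to the robot, and variables do not carry over. Pictures are saved under pics/ and viewed, and the job is handed in when it is done.

```bash
mkdir -p pics; python3 - <<'E'
from workcell import bot
import cv2
s=bot.observe()
print({k:s[k] for k in s})
for n in ("scene","top","wrist"):
    im=bot.grab_frame(n); cv2.imwrite(f"pics/{n}0.png",im[:,:,::-1]); print(n,bot.camera_info(n))
E
```

```text
{'clock': 0.0, 'qpos': array([-1.36117662,  0.52202607, -0.03634232,  1.59997743,  0.0212148 ,
        1.02109159, -0.11280077]), 'qd': array([-0.00029472, -0.00075305, -0.00088405,  0.00094551,  0.00048814,
       -0.0007607 ,  0.00076176]), 'joint_efforts': array([ 5.29099256e-03, -9.27113056e+01,  1.98316634e+00, -3.69914997e+01,
        1.82186515e-02,  8.58931598e-03, -1.03641203e-04]), 'position': array([0.17255478, 0.60037247, 0.230729  ]), 'tool_rot': array([-1.57088024e+00,  1.11378890e-03,  1.29098596e+00]), 'force': array([ 0.72275381, -0.21856735, -0.28526686]), 'moment': array([-0.00191695,  0.04590243,  0.01995099]), 'grip_width': 0.08512126013789421}
scene {'fx': 391.51263890200494, 'fy': 391.51263890200494, 'cx': 275.7090280690755, 'cy': 205.4998367902305, 'rvec': array([ 1.79325123,  1.55941947, -0.74669086]), 'tvec': array([-0.05240633, -0.28740834,  1.55579233])}
top {'fx': 533.775929395595, 'fy': 533.775929395595, 'cx': 275.3715994559004, 'cy': 211.92248519708204, 'rvec': array([ 2.16650505, -2.11958668,  0.20124616]), 'tvec': array([-0.02054709,  0.56139378,  1.27094932])}
wrist {'fx': 325.19226210127806, 'fy': 325.19226210127806, 'cx': 279.45302412164307, 'cy': 205.25809996546315, 'rvec': array([-2.29604912, -1.72927603, -0.27534864]), 'tvec': array([-0.62319333, -0.04072363,  0.38094303])}
```

View pics/scene0.png

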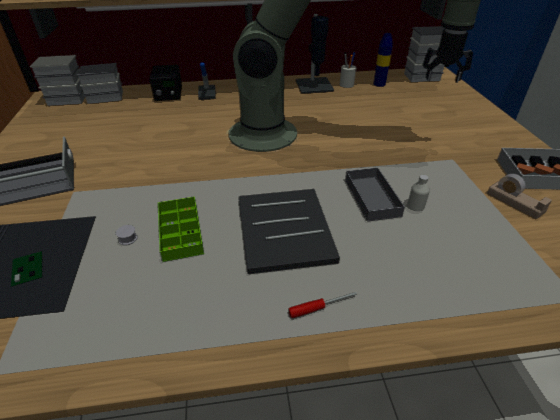

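View pics/top0.png

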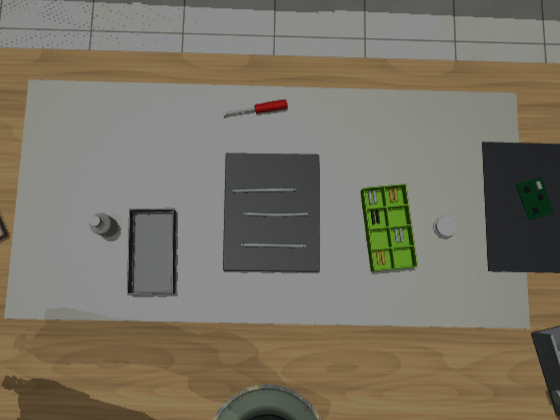

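View pics/wrist0.png

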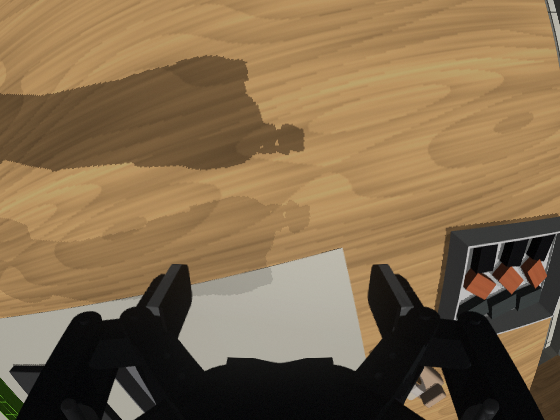

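The top view has the rods on the plate at about (265,190), (276,214) and (274,245), with the plate spanning (224..320, 153..271). The tray is on the left at (153,252), the bottle beside it at (102,225), and the organiser on the right at (388,228). Next I'll measure these.

```bash
cat > h.py <<'E'
import numpy as np, cv2
from workcell import bot
def ray(name,uv):
    c=bot.camera_info(name); R=cv2.Rodrigues(c['rvec'])[0]; t=c['tvec']
    K=np.array([[c['fx'],0,c['cx']],[0,c['fy'],c['cy']],[0,0,1]])
    uv=np.asarray(uv,float).reshape(-1,2)
    if name=='wrist':
        D=cv2.fisheye.undistortPoints(uv[:,None,:],K,np.zeros(4))[:,0]
    else: D=(uv-[c['cx'],c['cy']])/[c['fx'],c['fy']]
    d=np.c_[D,np.ones(len(D))]@R
    return -R.T@t,d
def onz(name,uv,z):
    o,d=ray(name,uv); return o+d*((z-o[2])/d[:,2])[:,None]
def rods(name,im,roi,thr=110,z=0.029):
    x0,y0,x1,y1=roi; g=cv2.cvtColor(im,cv2.COLOR_RGB2GRAY)
    m=np.zeros_like(g); m[y0:y1,x0:x1]=(g[y0:y1,x0:x1]>thr)*255
    cs,_=cv2.findContours(m,cv2.RETR_EXTERNAL,cv2.CHAIN_APPROX_NONE)
    out=[]
    for c in cs:
        (cx,cy),(w,h),a=cv2.minAreaRect(c)
        if max(w,h)<25: continue
        box=cv2.boxPoints(((cx,cy),(w,h),a))
        l=np.linalg.norm(box[0]-box[1])<np.linalg.norm(box[1]-box[2])
        e=[(box[0]+box[1])/2,(box[2]+box[3])/2] if l else [(box[1]+box[2])/2,(box[3]+box[0])/2]
        P=onz(name,np.array(e+[(cx,cy)]),z); d=P[1]-P[0]
        if d[1]<0:d=-d
        out.append((P[2],np.hypot(*d[:2]),np.arctan2(-d[0],d[1]),(w,h)))
    return out
E
python3 - <<'E'
from h import *
for n,roi in(("top",(230,160,314,264)),):
    im=cv2.imread(f'pics/{n}0.png')[:,:,::-1].copy()
    for r in rods(n,im,roi): print(n,np.round(r[0],4),round(r[1],4),round(r[2],3),r[3])
im=cv2.imread('pics/top0.png')
cv2.imwrite('pics/top0z.png',cv2.resize(im[145:280,220:325],None,fx=5.5,fy=4.4*1,interpolation=cv2.INTER_CUBIC)[:600])
print("plate",np.round(onz('top',[(225.5,153),(319.5,154),(320,271),(223.5,271)],.025),3))
print("tray rim",np.round(onz('top',[(130,210),(175,209.5),(177,293.5),(129,294.5)],.04),3))
print("bottle",np.round(onz('top',[(96,219)],.11),3),"scene",np.round(onz('scene',[(424,179)],.11),3))
print("org",np.round(onz('top',[(361,187),(405,184),(415,268),(371,271)],.04),3))
E
```

```text
top [ 0.4821 -0.0044  0.029 ] 0.1438 0.003 (58.02806091308594, 1.5879300832748413)
top [ 0.5608 -0.009   0.029 ] 0.1427 0.024 (1.0, 57.0)
top [0.6215 0.02   0.029 ] 0.1437 0.025 (1.0, 57.0)
plate [[ 0.715  0.122  0.025]
 [ 0.719 -0.119  0.025]
 [ 0.42  -0.122  0.025]
 [ 0.415  0.116  0.025]]
tray rim [[0.559 0.351 0.04 ]
 [0.563 0.24  0.04 ]
 [0.358 0.225 0.04 ]
 [0.353 0.34  0.04 ]]
bottle [[0.524 0.41  0.11 ]] scene [[0.533 0.409 0.11 ]]
org [[ 0.632 -0.222  0.04 ]
 [ 0.642 -0.333  0.04 ]
 [ 0.432 -0.354  0.04 ]
 [ 0.422 -0.245  0.04 ]]
```

View pics/top0z.png

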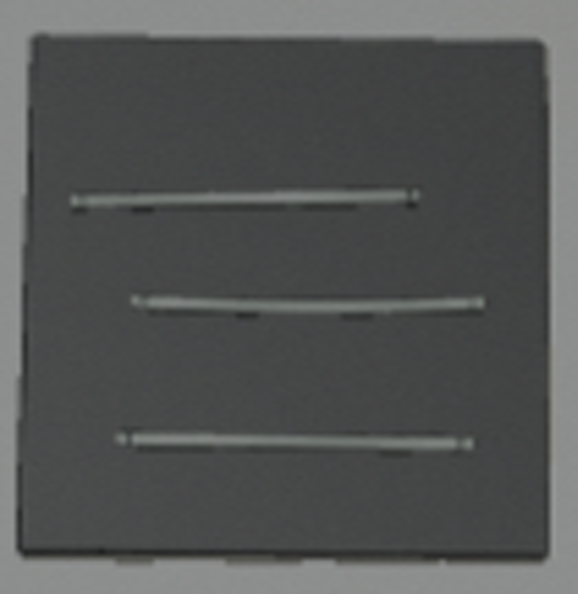

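The middle rod already looks slightly bowed toward the robot, but I'll confirm that by feel. I'm starting with the far rod and working nearer, so the rods keep their clearance.

```bash
cat >> h.py <<'E'
from scipy.spatial.transform import Rotation as Ro
def go(target,wyaw=None):
    s=bot.observe(); R=Ro.from_euler('xyz',s['tool_rot']).as_matrix()
    d=R.T@(np.array(target)-s['position'])*1000
    y=None
    if wyaw is not None:
        y=-(wyaw-s['tool_rot'][2]); y=(y+np.pi)%(2*np.pi)-np.pi
    print('t',round(s['clock'],2),'pos',np.round(s['position'],4),'rot',np.round(s['tool_rot'],4),'d',np.round(d,1),'yaw',None if y is None else round(y,3))
E
python3 - <<'E'
from h import *
go((.6135,.02,.09),np.pi/2)
im=cv2.imread('pics/scene0.png')[:,:,::-1].copy()
for r in rods('scene',im,(245,198,328,242),thr=105): print(np.round(r[0],4),round(r[1],4),round(r[2],3),r[3])
im=cv2.imread('pics/top0.png')[:,:,::-1].copy()
for r in rods('top',im,(230,160,314,264),thr=90): print(np.round(r[0],4),round(r[1],4),round(r[2],3),r[3])
E
```

```text
t 0.15 pos [0.1726 0.6005 0.2309] rot [-1.5709e+00  8.0000e-04  1.2910e+00] d [-436.   141.3 -584.1] yaw -0.28
[0.6183 0.0192 0.029 ] 0.1448 0.046 (1.1233915090560913, 52.468990325927734)
[ 0.5571 -0.012   0.029 ] 0.1405 0.018 (1.3831571340560913, 49.25337219238281)
[ 0.4826 -0.0081  0.029 ] 0.1513 -0.001 (61.03001022338867, 2.4412004947662354)
[ 0.56  -0.009  0.029] 0.1578 0.005 (63.02593994140625, 2.763179302215576)
[0.6218 0.0238 0.029 ] 0.1513 0.045 (2.4113011360168457, 60.04728317260742)
```

```bash
python3 -m crank '[{"hand":1,"dx":-436,"dy":60,"dz":-584,"yaw":-0.28},{"hand":1,"dx":-436,"dy":60,"dz":-584,"yaw":-0.28},{"hand":1,"dx":-436,"dy":60,"dz":-584,"yaw":-0.28},{"hand":1,"dx":-436,"dy":60,"dz":-584,"yaw":-0.28},{"hand":1,"dx":-436,"dy":60,"dz":-584,"yaw":-0.28},{"hand":1,"dx":-436,"dy":60,"dz":-584,"yaw":-0.28},{"hand":1,"dx":-436,"dy":60,"dz":-584,"yaw":-0.28},{"hand":1,"dx":-436,"dy":60,"dz":-584,"yaw":-0.28},{"hand":1,"dx":-436,"dy":60,"dz":-584,"yaw":-0.28},{"hand":1,"dx":-436,"dy":60,"dz":-584,"yaw":-0.28},{"hand":1,"dx":-436,"dy":60,"dz":-584,"yaw":-0.28},{"hand":1,"dx":-436,"dy":60,"dz":-584,"yaw":-0.28}]' 20
python3 -c "
from h import *
go((.612,.022,.12),np.pi/2)"
```

```text
clock: 1.15
position: [0.4749, 0.202, 0.1902]
tool_rot: [-1.571, -0.0, 1.571]
force: [0.6, 1.9, -0.1]
grip_width: 0.0003
t 1.15 pos [0.4749 0.202  0.1902] rot [-1.5709 -0.      1.5711] d [-180.1   70.2 -137.1] yaw 0.0
```

```bash
python3 -m crank '[{"hand":1,"dx":-180,"dy":70,"dz":-137,"yaw":0},{"hand":1,"dx":-180,"dy":70,"dz":-137,"yaw":0},{"hand":1,"dx":-180,"dy":70,"dz":-137,"yaw":0},{"hand":1,"dx":-180,"dy":70,"dz":-137,"yaw":0},{"hand":1,"dx":-180,"dy":70,"dz":-137,"yaw":0},{"hand":1,"dx":-180,"dy":70,"dz":-137,"yaw":0},{"hand":1,"dx":-180,"dy":70,"dz":-137,"yaw":0},{"hand":1,"dx":-180,"dy":70,"dz":-137,"yaw":0},{"hand":1,"dx":-180,"dy":70,"dz":-137,"yaw":0},{"hand":1,"dx":-180,"dy":70,"dz":-137,"yaw":0}]'
python3 -c "
from h import *
go((.612,.022,.06),np.pi/2)
im=bot.grab_frame('wrist');cv2.imwrite('pics/w1.png',im[:,:,::-1])
c=bot.camera_info('wrist');R=cv2.Rodrigues(c['rvec'])[0];print(-R.T@c['tvec'],R[2])
"
```

```text
clock: 1.98
position: [0.6107, 0.0251, 0.1205]
tool_rot: [-1.571, -0.001, 1.572]
force: [-0.4, 0.4, 0.6]
grip_width: -0.0002
t 1.98 pos [0.6107 0.0251 0.1205] rot [-1.5708e+00 -5.0000e-04  1.5724e+00] d [-3.1 60.5 -1.2] yaw 0.002
[0.53029179 0.02378006 0.26360188] [ 3.12323505e-01  6.39258694e-04 -9.49975589e-01]
```

View pics/w1.png

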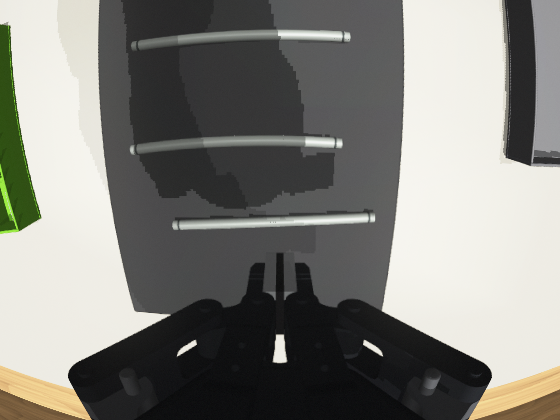

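Wrist view has the far rod with its ends at (177,225) and (372,217), the middle rod at (133,150) and (340,143), and the near rod at (136,45) and (348,37). The closed finger tips are at about (280,258).

```bash
python3 - <<'E'
from h import *
im=cv2.imread('pics/w1.png'); g=cv2.cvtColor(im,cv2.COLOR_BGR2GRAY).astype(float)
for nm,(a,b) in dict(far=((177,225),(372,217)),mid=((133,150),(340,143)),near=((136,45),(348,37))).items():
    E=onz('wrist',[a,b],.029)
    print(nm,np.round(E,4).tolist(),'L',np.linalg.norm(E[1]-E[0]).round(4),'c',E.mean(0).round(4))
    # ridge: per column brightest-gradient centroid
    pts=[]
    for u in range(min(a[0],b[0])+6,max(a[0],b[0])-5,4):
        f=(u-a[0])/(b[0]-a[0]); v0=a[1]+(b[1]-a[1])*f-8*4*f*(1-f)*(0.9 if nm!='far' else 0)
        v=np.arange(int(v0)-11,int(v0)+12); col=g[v,u]; w=np.clip(col-np.percentile(col,60),0,None)
        k=np.argmax(w); sl=slice(max(0,k-5),k+6); pts.append((u,(v[sl]*w[sl]).sum()/w[sl].sum()))
    P=onz('wrist',pts,.029); ln=np.polyfit(P[:,1],P[:,0],2)
    d=(E[1]-E[0])[:2];d/=np.hypot(*d); n=np.array([-d[1],d[0]])
    if n[0]<0:n=-n
    off=((P[:,:2]-E[0,:2])@n)*1000
    print('   offset mm',np.round(off[::6],1), 'slope',round(np.polyfit(P[:,1],P[:,0],1)[0],3))
E
```

```text
far [[0.6242, -0.0583, 0.029], [0.6171, 0.0971, 0.029]] L 0.1556 c [0.6207 0.0194 0.029 ]
   offset mm [0.4 0.5 0.5 0.6 0.6 0.5 0.8 0.8] slope -0.045
mid [[0.5624, -0.0899, 0.029], [0.5595, 0.0681, 0.029]] L 0.1581 c [ 0.5609 -0.0109  0.029 ]
   offset mm [-1.2 -2.1 -2.7 -2.9 -3.  -2.8 -2.4 -1.2 -0.4] slope -0.013
near [[0.481, -0.0839, 0.029], [0.4809, 0.0727, 0.029]] L 0.1566 c [ 0.4809 -0.0056  0.029 ]
   offset mm [-0.5 -0.5 -0.7 -0.8 -0.8 -0.9 -0.6 -0.6 -1. ] slope -0.002
```

The wrist view also shows the middle rod bowed about 2.5 mm toward the robot. I'm now descending on the far rod.

```bash
python3 -m crank '[{"hand":1,"dx":-4,"dy":40,"dz":-1,"yaw":0},{"hand":1,"dx":-4,"dy":72,"dz":-1,"yaw":0},{"hand":1,"dx":-4,"dy":83,"dz":-1,"yaw":0},{"hand":1,"dx":-4,"dy":84,"dz":-1,"yaw":0},{"hand":1,"dx":-4,"dy":84,"dz":-1,"yaw":0},{"hand":1,"dx":-4,"dy":84,"dz":-1,"yaw":0}]'; python3 -c "
from h import *
go((.6125,.022,.033),np.pi/2);print(bot.observe()['force'],bot.observe()['moment'])
im=bot.grab_frame('wrist');cv2.imwrite('pics/w2.png',im[:,:,::-1])"
```

```text
clock: 2.53
position: [0.613, 0.0203, 0.0381]
tool_rot: [-1.573, -0.0, 1.571]
force: [-0.3, 0.3, 1.0]
grip_width: 0.0002
t 2.53 pos [0.613  0.0203 0.0381] rot [-1.5729e+00 -2.0000e-04  1.5714e+00] d [1.7 5.1 0.5] yaw 0.001
[-0.29764518  0.28192778  1.02688371] [ 0.02074715 -0.01566779 -0.02119213]
```

View pics/w2.png

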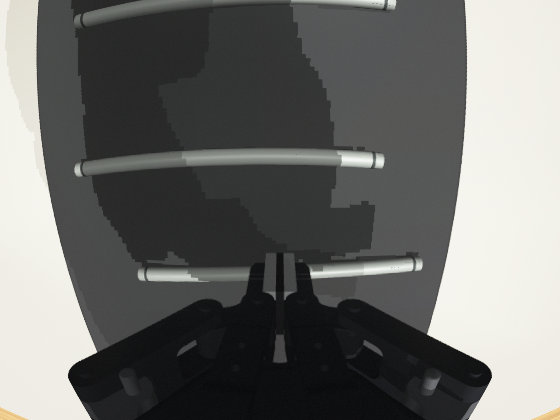

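```bash
python3 -m crank '[{"hand":1,"dx":0,"dy":1,"dz":0,"yaw":0},{"hand":1,"dx":0,"dy":2,"dz":0,"yaw":0},{"hand":1,"dx":0,"dy":2,"dz":0,"yaw":0}]'; python3 -m crank '[{"hand":1,"dx":0,"dy":0.5,"dz":0,"yaw":0},{"hand":1,"dx":0,"dy":0.5,"dz":0,"yaw":0},{"hand":1,"dx":0,"dy":0.5,"dz":0,"yaw":0}]';
```

```text
clock: 2.83
position: [0.6123, 0.0199, 0.0348]
tool_rot: [-1.572, -0.0, 1.571]
force: [0.2, 0.3, -0.2]
grip_width: 0.0005
clock: 3.08
position: [0.6121, 0.0199, 0.0338]
tool_rot: [-1.571, -0.0, 1.571]
force: [-0.5, 0.0, 0.5]
grip_width: -0.0001
```

```bash
for i in 1 ; do python3 -m crank '[{"hand":1,"dx":0,"dy":0.4,"dz":0,"yaw":0},{"hand":1,"dx":0,"dy":0.4,"dz":0,"yaw":0}]'; python3 -m crank '[{"hand":1,"dx":0,"dy":0.4,"dz":0,"yaw":0},{"hand":1,"dx":0,"dy":0.4,"dz":0,"yaw":0}]';  done
```

```text
clock: 3.25
position: [0.612, 0.0198, 0.0333]
tool_rot: [-1.571, 0.0, 1.571]
force: [-0.5, 0.5, 0.3]
grip_width: 0.0002
clock: 3.42
position: [0.6121, 0.0199, 0.033]
tool_rot: [-1.571, 0.0, 1.571]
force: [-1.4, -0.1, 1.5]
grip_width: -0.0
```

```bash
python3 -m crank '[{"hand":1,"dx":0,"dy":0.2,"dz":0,"yaw":0},{"hand":1,"dx":0,"dy":0.2,"dz":0,"yaw":0}]'; python3 -c "
from workcell import bot
print(bot.observe()['position'],bot.observe()['force'])"
```

```text
clock: 3.58
position: [0.6122, 0.0199, 0.0329]
tool_rot: [-1.571, -0.0, 1.571]
force: [-0.6, -0.0, 3.1]
grip_width: 0.0003
[0.61216195 0.01989655 0.03290681] [-0.63167566 -0.02844274  3.09869158]
```

Light contact at about 3 N, z = 33 mm. Now rolling in small steps while watching the force.

```bash
python3 -m crank '[{"hand":1,"dx":0,"dy":0,"dz":-1.5,"yaw":0},{"hand":1,"dx":0.1,"dy":0,"dz":-3,"yaw":0},{"hand":1,"dx":0.2,"dy":0,"dz":-4.5,"yaw":0}]'; python3 -m crank '[{"hand":1,"dx":0,"dy":0,"dz":-1.5,"yaw":0},{"hand":1,"dx":0.1,"dy":0,"dz":-3,"yaw":0},{"hand":1,"dx":0.2,"dy":0,"dz":-4.5,"yaw":0}]'
```

```text
clock: 3.83
position: [0.6169, 0.0201, 0.0329]
tool_rot: [-1.571, -0.0, 1.571]
force: [-0.7, -0.3, 4.9]
grip_width: -0.0002
clock: 4.08
position: [0.6214, 0.0203, 0.0329]
tool_rot: [-1.571, 0.0, 1.571]
force: [-1.1, -0.9, 6.6]
grip_width: -0.0005
```

```bash
python3 -m crank '[{"hand":1,"dx":0,"dy":-0.3,"dz":-1.5,"yaw":0},{"hand":1,"dx":0.1,"dy":-0.3,"dz":-3,"yaw":0},{"hand":1,"dx":0.2,"dy":-0.3,"dz":-4.5,"yaw":0}]'; python3 -m crank '[{"hand":1,"dx":0,"dy":0,"dz":-1.5,"yaw":0},{"hand":1,"dx":0.1,"dy":0,"dz":-3,"yaw":0},{"hand":1,"dx":0.2,"dy":0,"dz":-4.5,"yaw":0}]'
```

```text
clock: 4.33
position: [0.6257, 0.0205, 0.033]
tool_rot: [-1.571, 0.0, 1.571]
force: [-1.2, 0.2, 2.4]
grip_width: 0.0002
clock: 4.58
position: [0.6302, 0.0207, 0.033]
tool_rot: [-1.571, 0.0, 1.571]
force: [-1.3, -0.1, 1.9]
grip_width: -0.0004
```

```bash
python3 -m crank '[{"hand":1,"dx":0,"dy":0,"dz":-1.5,"yaw":0},{"hand":1,"dx":0.1,"dy":0,"dz":-3,"yaw":0},{"hand":1,"dx":0.2,"dy":0,"dz":-4.5,"yaw":0}]'; python3 -m crank '[{"hand":1,"dx":0,"dy":0,"dz":-1.5,"yaw":0},{"hand":1,"dx":0.1,"dy":0,"dz":-3,"yaw":0},{"hand":1,"dx":0.2,"dy":0,"dz":-4.5,"yaw":0}]'
```

```text
clock: 4.83
position: [0.6347, 0.0209, 0.0331]
tool_rot: [-1.571, 0.0, 1.571]
force: [-0.1, 1.2, 1.2]
grip_width: -0.0001
clock: 5.08
position: [0.6392, 0.0211, 0.0331]
tool_rot: [-1.571, 0.0, 1.571]
force: [-0.2, 0.3, 2.5]
grip_width: -0.0001
```

```bash
python3 -c "
from h import *
im=bot.grab_frame('wrist');cv2.imwrite('pics/w3.png',im[:,:,::-1])"
```

```text
(no output)
```

View pics/w3.png

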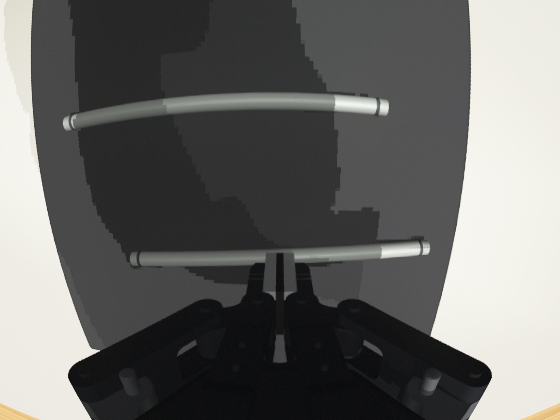

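The far rod's ends are now at (136,259) and (426,248). Its x has to be measured.

```bash
python3 -c "
from h import *
E=onz('wrist',[(136,259),(426,248),(66,122.5),(384,107)],.029);print(E.round(4),E[:2].mean(0).round(4),np.linalg.norm(E[1]-E[0]),E[2:].mean(0).round(4))"
```

```text
[[ 0.6382 -0.0586  0.029 ]
 [ 0.6315  0.0989  0.029 ]
 [ 0.5618 -0.0914  0.029 ]
 [ 0.5596  0.068   0.029 ]] [0.6349 0.0202 0.029 ] 0.15759033270531153 [ 0.5607 -0.0117  0.029 ]
```

```bash
python3 -m crank '[{"hand":1,"dx":0,"dy":0,"dz":-1.5,"yaw":0},{"hand":1,"dx":0.1,"dy":0,"dz":-3,"yaw":0},{"hand":1,"dx":0.2,"dy":0,"dz":-4.5,"yaw":0},{"hand":1,"dx":0.2,"dy":0,"dz":-5.5,"yaw":0},{"hand":1,"dx":0.2,"dy":0,"dz":-6,"yaw":0},{"hand":1,"dx":0.2,"dy":0,"dz":-6,"yaw":0}]'; python3 -m crank '[{"hand":1,"dx":0,"dy":-0.5,"dz":0,"yaw":0},{"hand":1,"dx":0,"dy":-1.5,"dz":0,"yaw":0},{"hand":1,"dx":0,"dy":-10,"dz":0,"yaw":0},{"hand":1,"dx":0,"dy":-22,"dz":0,"yaw":0},{"hand":1,"dx":0,"dy":-22,"dz":0,"yaw":0},{"hand":1,"dx":0,"dy":-22,"dz":0,"yaw":0}]'; python3 -c "
from h import *
go((.5505,-.0105,.055),np.pi/2)
im=bot.grab_frame('wrist');cv2.imwrite('pics/w4.png',im[:,:,::-1])"
```

```text
clock: 5.63
position: [0.6452, 0.0213, 0.0331]
tool_rot: [-1.571, 0.0, 1.571]
force: [0.8, 0.8, 1.6]
grip_width: -0.0005
clock: 6.13
position: [0.6457, 0.0213, 0.0564]
tool_rot: [-1.573, -0.0, 1.571]
force: [0.1, 0.4, 0.5]
grip_width: 0.0003
t 6.13 pos [0.6457 0.0213 0.0564] rot [-1.5727e+00 -1.0000e-04  1.5709e+00] d [-31.8   1.2  95.2] yaw 0.0
```

View pics/w4.png

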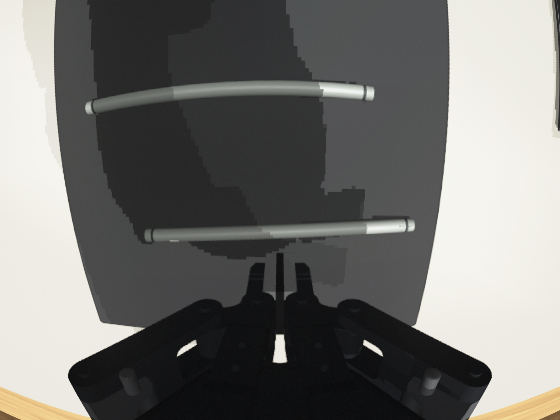

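```bash
python3 -c "
from h import *
E=onz('wrist',[(150,236),(410,226),(90,108),(369.5,93.5)],.029);print(E.round(4),E[:2].mean(0).round(4),np.linalg.norm(E[1]-E[0]),E[2:].mean(0).round(4))"
python3 -m crank '[{"hand":1,"dx":-16,"dy":0,"dz":36,"yaw":0},{"hand":1,"dx":-32,"dy":0,"dz":72,"yaw":0},{"hand":1,"dx":-32,"dy":0,"dz":95,"yaw":0},{"hand":1,"dx":-32,"dy":12,"dz":95.5,"yaw":0},{"hand":1,"dx":-32,"dy":18,"dz":95.5,"yaw":0},{"hand":1,"dx":-32,"dy":19,"dz":95.5,"yaw":0},{"hand":1,"dx":-32,"dy":20,"dz":95.5,"yaw":0},{"hand":1,"dx":-32,"dy":20,"dz":95.5,"yaw":0},{"hand":1,"dx":-32,"dy":20,"dz":95.5,"yaw":0}]'; python3 -c "
from h import *
go((.550,-.011,.033),np.pi/2)
im=bot.grab_frame('wrist');cv2.imwrite('pics/w5.png',im[:,:,::-1])"
```

```text
[[ 0.6401 -0.0578  0.029 ]
 [ 0.6336  0.0977  0.029 ]
 [ 0.5615 -0.0893  0.029 ]
 [ 0.5589  0.0673  0.029 ]] [0.6369 0.02   0.029 ] 0.1557093162965476 [ 0.5602 -0.011   0.029 ]
clock: 6.93
position: [0.5501, -0.0106, 0.0351]
tool_rot: [-1.571, -0.0, 1.571]
force: [0.1, -0.4, -0.1]
grip_width: 0.0002
t 6.93 pos [ 0.5501 -0.0106  0.0351] rot [-1.571  -0.      1.5712] d [-0.4  2.1  0.1] yaw 0.0
```

View pics/w5.png

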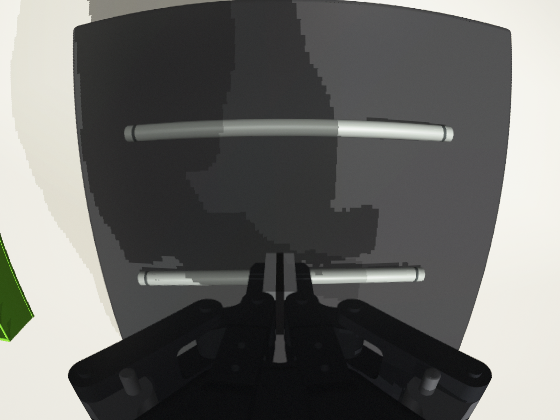

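The far rod rolled about 16 mm; half a turn is 12.6 mm, so that is enough. The finger is now over the middle rod, whose ends are at (142,278) and (421,274).

```bash
python3 -m crank '[{"hand":1,"dx":0,"dy":0.6,"dz":0,"yaw":0},{"hand":1,"dx":0,"dy":0.8,"dz":0,"yaw":0},{"hand":1,"dx":0,"dy":0.8,"dz":0,"yaw":0}]';python3 -m crank '[{"hand":1,"dx":0,"dy":0.3,"dz":0,"yaw":0},{"hand":1,"dx":0,"dy":0.3,"dz":0,"yaw":0}]'
```

```text
clock: 7.23
position: [0.5497, -0.0107, 0.0343]
tool_rot: [-1.571, 0.0, 1.571]
force: [0.6, 0.0, -0.6]
grip_width: 0.0004
clock: 7.4
position: [0.5496, -0.0107, 0.034]
tool_rot: [-1.571, 0.0, 1.571]
force: [0.4, -0.1, 0.3]
grip_width: 0.0004
```

```bash
python3 -m crank '[{"hand":1,"dx":0,"dy":0.5,"dz":0,"yaw":0},{"hand":1,"dx":0,"dy":0.5,"dz":0,"yaw":0}]';python3 -m crank '[{"hand":1,"dx":0,"dy":0.3,"dz":0,"yaw":0},{"hand":1,"dx":0,"dy":0.3,"dz":0,"yaw":0}]'
```

```text
clock: 7.57
position: [0.5496, -0.0107, 0.0334]
tool_rot: [-1.571, -0.0, 1.571]
force: [0.4, 0.7, -0.3]
grip_width: -0.0001
clock: 7.73
position: [0.5496, -0.0107, 0.0331]
tool_rot: [-1.571, 0.0, 1.571]
force: [0.0, -0.4, -0.0]
grip_width: -0.0003
```

```bash
python3 -m crank '[{"hand":1,"dx":0,"dy":0.3,"dz":0,"yaw":0},{"hand":1,"dx":0,"dy":0.3,"dz":0,"yaw":0}]'
```

```text
clock: 7.9
position: [0.5496, -0.0107, 0.0329]
tool_rot: [-1.571, 0.0, 1.571]
force: [-0.1, -0.1, 0.9]
grip_width: -0.0001
```

```bash
python3 -m crank '[{"hand":1,"dx":0,"dy":0.2,"dz":0,"yaw":0},{"hand":1,"dx":0,"dy":0.15,"dz":-0.6,"yaw":0},{"hand":1,"dx":0,"dy":0,"dz":-1.2,"yaw":0}]'
```

```text
clock: 8.15
position: [0.5507, -0.0107, 0.0329]
tool_rot: [-1.57, 0.0, 1.571]
force: [-2.9, 0.4, 3.9]
grip_width: -0.0002
```

```bash
python3 -m crank '[{"hand":1,"dx":0,"dy":-0.25,"dz":-0.5,"yaw":0},{"hand":1,"dx":0,"dy":-0.45,"dz":-1,"yaw":0}]'
```

```text
clock: 8.32
position: [0.5518, -0.0107, 0.0334]
tool_rot: [-1.571, 0.0, 1.571]
force: [-1.8, -0.4, 3.5]
grip_width: -0.0001
```

The finger is being lifted with the force held around 3.5 N, so this rod rises. I'll keep giving way.

```bash
python3 -m crank '[{"hand":1,"dx":0,"dy":-0.35,"dz":-1.2,"yaw":0},{"hand":1,"dx":0,"dy":-0.65,"dz":-2.4,"yaw":0}]';python3 -m crank '[{"hand":1,"dx":0,"dy":-0.3,"dz":-1.2,"yaw":0},{"hand":1,"dx":0,"dy":-0.55,"dz":-2.4,"yaw":0}]'
```

```text
clock: 8.48
position: [0.5544, -0.0107, 0.034]
tool_rot: [-1.571, -0.0, 1.571]
force: [-1.3, 0.4, 2.3]
grip_width: 0.0001
clock: 8.65
position: [0.5568, -0.0106, 0.0345]
tool_rot: [-1.571, -0.0, 1.571]
force: [-0.6, 1.0, 0.9]
grip_width: 0.0001
```

```bash
python3 -m crank '[{"hand":1,"dx":0,"dy":-0.05,"dz":-1.3,"yaw":0},{"hand":1,"dx":0,"dy":-0.2,"dz":-2.6,"yaw":0}]'; python3 -m crank '[{"hand":1,"dx":0,"dy":-0.1,"dz":-1.3,"yaw":0},{"hand":1,"dx":0,"dy":-0.2,"dz":-2.6,"yaw":0}]'
```

```text
clock: 8.82
position: [0.5594, -0.0106, 0.0347]
tool_rot: [-1.571, -0.0, 1.571]
force: [-0.5, 1.4, 2.7]
grip_width: -0.0001
clock: 8.98
position: [0.562, -0.0106, 0.035]
tool_rot: [-1.571, -0.0, 1.571]
force: [-0.1, 1.4, 3.7]
grip_width: -0.0003
```

```bash
python3 -m crank '[{"hand":1,"dx":0,"dy":-0.15,"dz":-1.3,"yaw":0},{"hand":1,"dx":0,"dy":-0.2,"dz":-2.6,"yaw":0}]'; python3 -m crank '[{"hand":1,"dx":0,"dy":0,"dz":-1.3,"yaw":0},{"hand":1,"dx":0,"dy":0.1,"dz":-2.6,"yaw":0}]'
```

```text
clock: 9.15
position: [0.5645, -0.0107, 0.0351]
tool_rot: [-1.571, -0.0, 1.571]
force: [-0.7, 1.0, 1.3]
grip_width: -0.0001
clock: 9.32
position: [0.5671, -0.0107, 0.035]
tool_rot: [-1.571, 0.0, 1.571]
force: [0.1, 1.2, 1.5]
grip_width: 0.0
```

```bash
python3 -m crank '[{"hand":1,"dx":0,"dy":0.15,"dz":-1.3,"yaw":0},{"hand":1,"dx":0,"dy":0.35,"dz":-2.6,"yaw":0}]'; python3 -m crank '[{"hand":1,"dx":0,"dy":0.2,"dz":-1.3,"yaw":0},{"hand":1,"dx":0,"dy":0.4,"dz":-2.6,"yaw":0}]'
```

```text
clock: 9.48
position: [0.5698, -0.0107, 0.0347]
tool_rot: [-1.571, -0.0, 1.571]
force: [-0.0, 1.3, 2.9]
grip_width: 0.0002
clock: 9.65
position: [0.5724, -0.0107, 0.0343]
tool_rot: [-1.571, -0.0, 1.571]
force: [1.0, 2.0, 2.7]
grip_width: -0.0
```

```bash
python3 -m crank '[{"hand":1,"dx":0,"dy":0.3,"dz":-1.2,"yaw":0},{"hand":1,"dx":0,"dy":0.55,"dz":-2.4,"yaw":0}]'; python3 -m crank '[{"hand":1,"dx":0,"dy":0.3,"dz":-1.2,"yaw":0},{"hand":1,"dx":0,"dy":0.6,"dz":-2.4,"yaw":0}]'
```

```text
clock: 9.82
position: [0.5749, -0.0106, 0.0338]
tool_rot: [-1.571, -0.0, 1.571]
force: [0.5, 2.0, 4.4]
grip_width: 0.0001
clock: 9.98
position: [0.5773, -0.0107, 0.0332]
tool_rot: [-1.571, -0.0, 1.571]
force: [0.3, 2.1, 5.2]
grip_width: -0.0003
```

```bash
python3 -c "
from h import *
print(bot.observe()['position'])
im=bot.grab_frame('wrist');cv2.imwrite('pics/w6.png',im[:,:,::-1])"
```

```text
[ 0.5772623  -0.01065524  0.03320303]
```

View pics/w6.png

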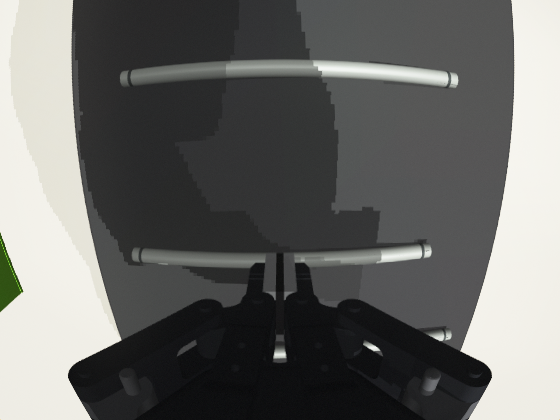

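The middle rod is now bowed away from the robot, ends at (137,254) and (427,250). The finger rose 2 mm and came back down, so this is the rod that wobbles. I'll continue past half a turn.

```bash
python3 -m crank '[{"hand":1,"dx":0,"dy":0.05,"dz":-1.2,"yaw":0},{"hand":1,"dx":0,"dy":0.1,"dz":-2.4,"yaw":0}]'; python3 -m crank '[{"hand":1,"dx":0,"dy":0,"dz":-1.2,"yaw":0},{"hand":1,"dx":0,"dy":0,"dz":-2.4,"yaw":0}]'
```

```text
clock: 10.2
position: [0.5793, -0.0107, 0.0329]
tool_rot: [-1.57, 0.0, 1.571]
force: [-0.8, 3.3, 4.3]
grip_width: 0.0
clock: 10.37
position: [0.5817, -0.0107, 0.0329]
tool_rot: [-1.57, 0.0, 1.571]
force: [-0.7, 2.2, 2.6]
grip_width: 0.0001
```

```bash
python3 -m crank '[{"hand":1,"dx":0,"dy":0,"dz":-1.2,"yaw":0},{"hand":1,"dx":0,"dy":0,"dz":-2.4,"yaw":0},{"hand":1,"dx":0,"dy":0,"dz":-3.6,"yaw":0},{"hand":1,"dx":0,"dy":0,"dz":-4,"yaw":0}]'
python3 -c "
from h import *
print(bot.observe()['position'])
im=bot.grab_frame('wrist');cv2.imwrite('pics/w7.png',im[:,:,::-1])"
```

```text
clock: 10.7
position: [0.5859, -0.0108, 0.033]
tool_rot: [-1.571, 0.0, 1.571]
force: [-0.5, 2.2, 3.2]
grip_width: 0.0001
[ 0.5859077 -0.0107862  0.0329596]
```

View pics/w7.png

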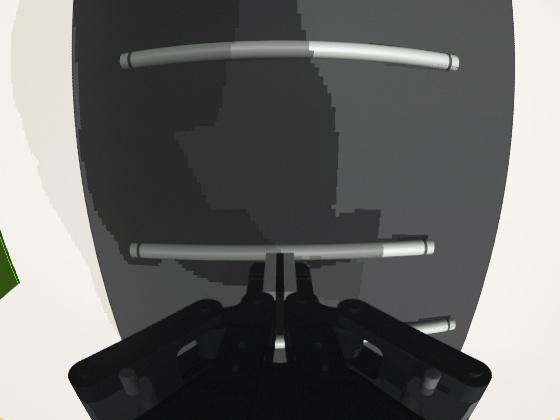

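```bash
python3 -m crank '[{"hand":1,"dx":0,"dy":-0.5,"dz":-0.4,"yaw":0},{"hand":1,"dx":0,"dy":-1.5,"dz":-0.4,"yaw":0},{"hand":1,"dx":0,"dy":-8,"dz":0,"yaw":0},{"hand":1,"dx":0,"dy":-14,"dz":5,"yaw":0},{"hand":1,"dx":0,"dy":-14,"dz":10,"yaw":0},{"hand":1,"dx":0,"dy":-14,"dz":13,"yaw":0},{"hand":1,"dx":0,"dy":-14,"dz":13,"yaw":0}]'
python3 -c "
from h import *
print(bot.observe()['position'])
im=bot.grab_frame('wrist');cv2.imwrite('pics/w8.png',im[:,:,::-1])"
```

```text
clock: 11.33
position: [0.5719, -0.0108, 0.0472]
tool_rot: [-1.57, 0.0, 1.571]
force: [0.1, 0.6, -0.4]
grip_width: -0.0
[ 0.57193361 -0.01075902  0.04718906]
```

View pics/w8.png

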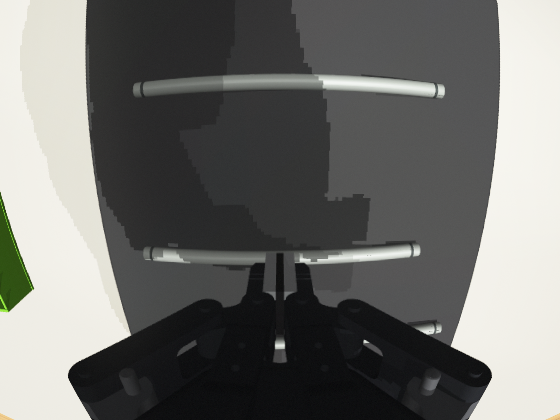

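```bash
python3 -c "
from h import *
E=onz('wrist',[(147.5,254),(416.5,250),(138,90),(440.5,91)],.029);print(E.round(4),E[:2].mean(0).round(4),np.linalg.norm(E[1]-E[0]),E[2:].mean(0).round(4))
im=bot.grab_frame('wrist');cv2.imwrite('pics/w9.png',im[:,:,::-1]); a=cv2.imread('pics/w8.png'); print(cv2.absdiff(a,im[:,:,::-1].copy()).max())
go((.565,-.011,.038))"
```

```text
[[ 0.5749 -0.0895  0.029 ]
 [ 0.5724  0.0684  0.029 ]
 [ 0.4821 -0.085   0.029 ]
 [ 0.4814  0.0729  0.029 ]] [ 0.5737 -0.0105  0.029 ] 0.15792472682520273 [ 0.4818 -0.0061  0.029 ]
129
t 11.43 pos [ 0.5727 -0.0107  0.047 ] rot [-1.5707  0.      1.571 ] d [-0.3  9.   7.7] yaw None
```

The rod settled bow-away, with a net travel of about 13 mm. That is just over half a turn, so I'll give it one more light stroke for margin.

```bash
python3 -m crank '[{"hand":1,"dx":0,"dy":5,"dz":4.5,"yaw":0},{"hand":1,"dx":0,"dy":11,"dz":4.5,"yaw":0},{"hand":1,"dx":0,"dy":12.5,"dz":4.5,"yaw":0},{"hand":1,"dx":0,"dy":13,"dz":4.5,"yaw":0},{"hand":1,"dx":0,"dy":13,"dz":4.5,"yaw":0},{"hand":1,"dx":0,"dy":13,"dz":4.5,"yaw":0}]'; python3 -m crank '[{"hand":1,"dx":0,"dy":0.4,"dz":0,"yaw":0},{"hand":1,"dx":0,"dy":0.4,"dz":0,"yaw":0}]'
```

```text
clock: 11.93
position: [0.5684, -0.0107, 0.034]
tool_rot: [-1.571, 0.0, 1.571]
force: [0.3, 0.5, 0.6]
grip_width: -0.0001
clock: 12.1
position: [0.5684, -0.0107, 0.0337]
tool_rot: [-1.571, -0.0, 1.571]
force: [-0.0, 0.9, 0.3]
grip_width: -0.0
```

```bash
python3 -m crank '[{"hand":1,"dx":0,"dy":0.5,"dz":0,"yaw":0},{"hand":1,"dx":0,"dy":0.5,"dz":0,"yaw":0}]'; python3 -m crank '[{"hand":1,"dx":0,"dy":0.3,"dz":0,"yaw":0},{"hand":1,"dx":0,"dy":0.3,"dz":0,"yaw":0}]'
```

```text
clock: 12.27
position: [0.5683, -0.0107, 0.0331]
tool_rot: [-1.571, -0.0, 1.571]
force: [0.1, 1.3, -0.9]
grip_width: -0.0
clock: 12.43
position: [0.5685, -0.0107, 0.033]
tool_rot: [-1.571, 0.0, 1.571]
force: [-0.6, 0.2, 2.3]
grip_width: -0.0
```

```bash
python3 -m crank '[{"hand":1,"dx":0,"dy":0,"dz":-1.2,"yaw":0},{"hand":1,"dx":0,"dy":0,"dz":-2.4,"yaw":0}]'; python3 -m crank '[{"hand":1,"dx":0,"dy":0,"dz":-1.2,"yaw":0},{"hand":1,"dx":0,"dy":0,"dz":-2.4,"yaw":0}]'
```

```text
clock: 12.6
position: [0.5709, -0.0107, 0.0329]
tool_rot: [-1.571, -0.0, 1.571]
force: [0.0, -0.1, 2.7]
grip_width: 0.0005
clock: 12.77
position: [0.5733, -0.0107, 0.0329]
tool_rot: [-1.571, -0.0, 1.571]
force: [-0.5, 0.5, 3.9]
grip_width: -0.0002
```

```bash
python3 -m crank '[{"hand":1,"dx":0,"dy":0,"dz":-1.3,"yaw":0},{"hand":1,"dx":0,"dy":-0.1,"dz":-2.6,"yaw":0},{"hand":1,"dx":0,"dy":-0.1,"dz":-3.9,"yaw":0}]'; python3 -m crank '[{"hand":1,"dx":0,"dy":0,"dz":-1.3,"yaw":0},{"hand":1,"dx":0,"dy":0,"dz":-2.6,"yaw":0},{"hand":1,"dx":0,"dy":0,"dz":-3.9,"yaw":0}]'
```

```text
clock: 13.02
position: [0.5771, -0.0107, 0.0329]
tool_rot: [-1.571, -0.0, 1.571]
force: [0.5, 0.6, 3.4]
grip_width: -0.0003
clock: 13.27
position: [0.581, -0.0107, 0.0329]
tool_rot: [-1.571, -0.0, 1.571]
force: [-1.5, 1.2, 2.7]
grip_width: -0.0003
```

```bash
python3 -m crank '[{"hand":1,"dx":0,"dy":0,"dz":-1.3,"yaw":0},{"hand":1,"dx":0,"dy":0,"dz":-2.6,"yaw":0},{"hand":1,"dx":0,"dy":0,"dz":-3.9,"yaw":0}]'; python3 -m crank '[{"hand":1,"dx":0,"dy":0,"dz":-1.3,"yaw":0},{"hand":1,"dx":0,"dy":0,"dz":-2.6,"yaw":0},{"hand":1,"dx":0,"dy":0,"dz":-3.9,"yaw":0}]'
```

```text
clock: 13.52
position: [0.5849, -0.0106, 0.0329]
tool_rot: [-1.571, -0.0, 1.571]
force: [-0.9, 2.0, 2.9]
grip_width: 0.0003
clock: 13.77
position: [0.5888, -0.0106, 0.0329]
tool_rot: [-1.571, -0.0, 1.571]
force: [-0.3, 2.8, 2.9]
grip_width: -0.0003
```

```bash
python3 -m crank '[{"hand":1,"dx":0,"dy":-0.5,"dz":-0.4,"yaw":0},{"hand":1,"dx":0,"dy":-1.5,"dz":-0.4,"yaw":0},{"hand":1,"dx":0,"dy":-10,"dz":0,"yaw":0},{"hand":1,"dx":0,"dy":-22,"dz":0,"yaw":0},{"hand":1,"dx":0,"dy":-22,"dz":36,"yaw":0},{"hand":1,"dx":3,"dy":-22,"dz":72,"yaw":0},{"hand":1,"dx":5,"dy":-22,"dz":100,"yaw":0},{"hand":1,"dx":5,"dy":-22,"dz":114,"yaw":0},{"hand":1,"dx":5,"dy":-22,"dz":115,"yaw":0}]'
python3 -c "
from h import *
go((.473,-.006,.0355),np.pi/2)
im=bot.grab_frame('wrist');cv2.imwrite('pics/w10.png',im[:,:,::-1])
im=bot.grab_frame('top');cv2.imwrite('pics/top10.png',im[:,:,::-1])"
```

```text
clock: 14.52
position: [0.4712, -0.0059, 0.0561]
tool_rot: [-1.57, 0.0, 1.571]
force: [1.7, 0.1, 0.7]
grip_width: -0.0001
t 14.52 pos [ 0.4712 -0.0059  0.0561] rot [-1.5698e+00  2.0000e-04  1.5711e+00] d [-0.1 20.6 -1.8] yaw 0.0
```

View pics/w10.png

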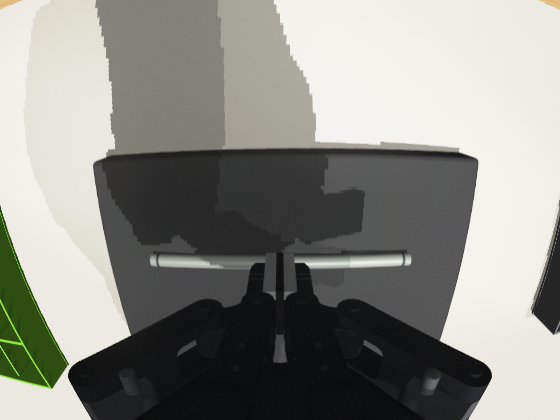

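The near rod's ends are at (155,261) and (407,259), with the finger just behind and above its middle. Descending.

```bash
python3 -m crank '[{"hand":1,"dx":0,"dy":14,"dz":-2,"yaw":0},{"hand":1,"dx":0,"dy":20,"dz":-2,"yaw":0},{"hand":1,"dx":0,"dy":21.5,"dz":-2,"yaw":0},{"hand":1,"dx":0,"dy":22,"dz":-2,"yaw":0},{"hand":1,"dx":0,"dy":22,"dz":-2,"yaw":0},{"hand":1,"dx":0,"dy":22,"dz":-2,"yaw":0}]'; python3 -m crank '[{"hand":1,"dx":0,"dy":0.4,"dz":0,"yaw":0},{"hand":1,"dx":0,"dy":0.4,"dz":0,"yaw":0}]'
```

```text
clock: 15.12
position: [0.476, -0.0058, 0.0331]
tool_rot: [-1.571, 0.0, 1.571]
force: [-0.2, 0.6, -0.3]
grip_width: -0.0001
clock: 15.28
position: [0.476, -0.0058, 0.0328]
tool_rot: [-1.571, 0.0, 1.571]
force: [-0.8, 0.2, 6.8]
grip_width: -0.0004
```

```bash
python3 -m crank '[{"hand":1,"dx":0,"dy":-1,"dz":0,"yaw":0},{"hand":1,"dx":0,"dy":-2,"dz":0,"yaw":0},{"hand":1,"dx":0,"dy":-2,"dz":1.5,"yaw":0},{"hand":1,"dx":0,"dy":-2,"dz":3,"yaw":0},{"hand":1,"dx":0,"dy":-1,"dz":3,"yaw":0},{"hand":1,"dx":0,"dy":-0.3,"dz":3,"yaw":0},{"hand":1,"dx":0,"dy":-0.2,"dz":3,"yaw":0},{"hand":1,"dx":0,"dy":-0.2,"dz":3,"yaw":0}]'
```

```text
clock: 15.95
position: [0.4727, -0.0057, 0.0327]
tool_rot: [-1.571, 0.0, 1.571]
force: [-0.9, -0.3, 4.3]
grip_width: -0.0001
```

```bash
python3 -m crank '[{"hand":1,"dx":0,"dy":0,"dz":-1.2,"yaw":0},{"hand":1,"dx":0,"dy":-0.1,"dz":-2.4,"yaw":0}]';python3 -m crank '[{"hand":1,"dx":0,"dy":0,"dz":-1.2,"yaw":0},{"hand":1,"dx":0,"dy":0,"dz":-2.4,"yaw":0}]'
```

```text
clock: 16.12
position: [0.4753, -0.0057, 0.0329]
tool_rot: [-1.571, -0.0, 1.571]
force: [-1.0, -0.1, 5.1]
grip_width: -0.0002
clock: 16.28
position: [0.4778, -0.0057, 0.0329]
tool_rot: [-1.571, 0.0, 1.571]
force: [-0.8, 0.2, 4.4]
grip_width: -0.0004
```

```bash
python3 -m crank '[{"hand":1,"dx":0,"dy":-0.1,"dz":-1.4,"yaw":0},{"hand":1,"dx":0,"dy":-0.1,"dz":-2.8,"yaw":0},{"hand":1,"dx":0,"dy":-0.1,"dz":-4.2,"yaw":0}]';python3 -m crank '[{"hand":1,"dx":0,"dy":0,"dz":-1.4,"yaw":0},{"hand":1,"dx":0,"dy":0,"dz":-2.8,"yaw":0},{"hand":1,"dx":0,"dy":0,"dz":-4.2,"yaw":0}]'
```

```text
clock: 16.53
position: [0.4819, -0.0057, 0.0329]
tool_rot: [-1.571, -0.0, 1.571]
force: [-0.9, -0.2, 4.6]
grip_width: -0.0001
clock: 16.78
position: [0.486, -0.0057, 0.0329]
tool_rot: [-1.571, -0.0, 1.571]
force: [0.1, 0.1, 2.9]
grip_width: -0.0001
```

```bash
python3 -m crank '[{"hand":1,"dx":0,"dy":0,"dz":-1.4,"yaw":0},{"hand":1,"dx":0,"dy":0,"dz":-2.8,"yaw":0},{"hand":1,"dx":0,"dy":0,"dz":-4.2,"yaw":0}]';python3 -m crank '[{"hand":1,"dx":0,"dy":0,"dz":-1.4,"yaw":0},{"hand":1,"dx":0,"dy":0,"dz":-2.8,"yaw":0},{"hand":1,"dx":0,"dy":0,"dz":-4.2,"yaw":0}]'
```

```text
clock: 17.03
position: [0.4902, -0.0057, 0.0329]
tool_rot: [-1.571, 0.0, 1.571]
force: [-0.5, 1.1, 4.2]
grip_width: 0.0
clock: 17.28
position: [0.4944, -0.0057, 0.0329]
tool_rot: [-1.571, -0.0, 1.571]
force: [-0.3, 0.5, 3.7]
grip_width: 0.0003
```

```bash
python3 -m crank '[{"hand":1,"dx":0,"dy":0,"dz":-1.4,"yaw":0},{"hand":1,"dx":0,"dy":0,"dz":-2.8,"yaw":0},{"hand":1,"dx":0,"dy":0,"dz":-4.2,"yaw":0}]';python3 -m crank '[{"hand":1,"dx":0,"dy":0,"dz":-1.4,"yaw":0},{"hand":1,"dx":0,"dy":0,"dz":-2.8,"yaw":0},{"hand":1,"dx":0,"dy":0,"dz":-4.2,"yaw":0}]'
```

```text
clock: 17.53
position: [0.4987, -0.0057, 0.0329]
tool_rot: [-1.571, -0.0, 1.571]
force: [-1.0, 1.4, 3.4]
grip_width: 0.0
clock: 17.78
position: [0.5028, -0.0057, 0.0329]
tool_rot: [-1.571, -0.0, 1.571]
force: [-0.8, 1.3, 4.7]
grip_width: 0.0002
```

```bash
python3 -m crank '[{"hand":1,"dx":0,"dy":0,"dz":-1.4,"yaw":0},{"hand":1,"dx":0,"dy":0,"dz":-2.8,"yaw":0},{"hand":1,"dx":0,"dy":0,"dz":-3.5,"yaw":0},{"hand":1,"dx":0,"dy":0,"dz":-3.5,"yaw":0}]'; python3 -m crank '[{"hand":1,"dx":0,"dy":-0.5,"dz":0,"yaw":0},{"hand":1,"dx":0,"dy":-1.5,"dz":0,"yaw":0},{"hand":1,"dx":0,"dy":-10,"dz":0,"yaw":0},{"hand":1,"dx":0,"dy":-40,"dz":0,"yaw":0},{"hand":1,"dx":0,"dy":-50,"dz":0,"yaw":0},{"hand":1,"dx":0,"dy":-50,"dz":0,"yaw":0},{"hand":1,"dx":0,"dy":-50,"dz":0,"yaw":0}]'; python3 -c "
from h import *
im=bot.grab_frame('wrist');cv2.imwrite('pics/w11.png',im[:,:,::-1]);go((.58,-.011,.09),0)
im=bot.grab_frame('top');cv2.imwrite('pics/top11.png',im[:,:,::-1])"
```

```text
clock: 18.12
position: [0.5064, -0.0057, 0.0329]
tool_rot: [-1.571, 0.0, 1.571]
force: [0.8, 1.5, 3.3]
grip_width: -0.0001
clock: 18.7
position: [0.5065, -0.0057, 0.0837]
tool_rot: [-1.572, -0.0, 1.571]
force: [-1.0, 0.7, -0.8]
grip_width: -0.0001
t 18.75 pos [ 0.5061 -0.0057  0.083 ] rot [-1.5711 -0.      1.5709] d [ -5.3  -7.  -73.9] yaw 1.571
```

View pics/w11.png

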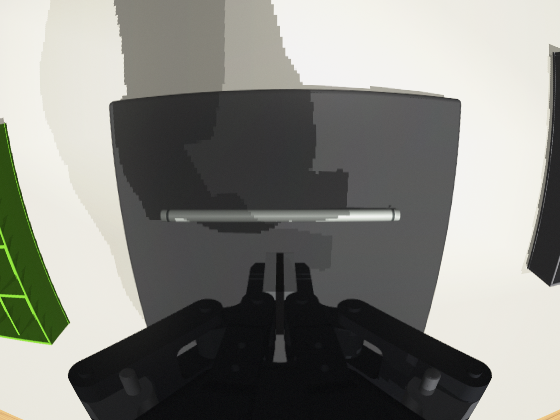

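View pics/top11.png

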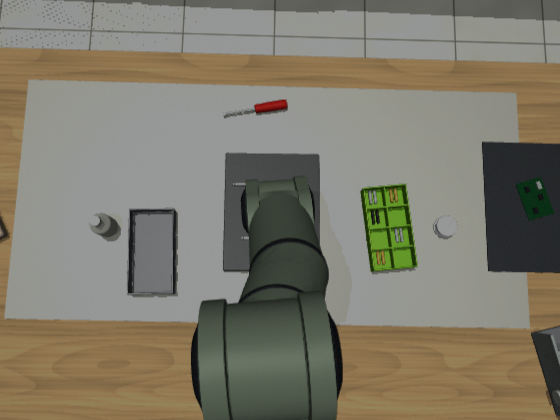

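```bash
python3 -c "
from h import *
E=onz('wrist',[(164,216),(397,215)],.029);print(E.round(4),E.mean(0).round(4),np.linalg.norm(E[1]-E[0]));print(bot.observe()['qpos'].round(3))
go((.575,-.011,.14),0)"
```

```text
[[ 0.4975 -0.0846  0.029 ]
 [ 0.4968  0.0721  0.029 ]] [ 0.4972 -0.0063  0.029 ] 0.15666756815928065
[-0.113  0.562  0.01   2.029 -0.01   0.552  1.475]
t 18.8 pos [ 0.5059 -0.0057  0.0826] rot [-1.5703e+00  1.0000e-04  1.5710e+00] d [ -5.3 -57.5 -69.1] yaw 1.571
```

```bash
python3 -m crank '[{"hand":0.5,"dx":-5,"dy":-57,"dz":-69,"yaw":1.571},{"hand":0.5,"dx":-5,"dy":-57,"dz":-69,"yaw":1.571},{"hand":0.5,"dx":-5,"dy":-57,"dz":-69,"yaw":1.571},{"hand":0.5,"dx":-5,"dy":-57,"dz":-69,"yaw":1.571},{"hand":0.5,"dx":-5,"dy":-57,"dz":-69,"yaw":1.571},{"hand":0.5,"dx":-5,"dy":-57,"dz":-69,"yaw":1.571},{"hand":0.5,"dx":-5,"dy":-57,"dz":-69,"yaw":1.571},{"hand":0.5,"dx":-5,"dy":-57,"dz":-69,"yaw":1.571},{"hand":0.5,"dx":-5,"dy":-57,"dz":-69,"yaw":1.571},{"hand":0.5,"dx":-5,"dy":-57,"dz":-69,"yaw":1.571},{"hand":0.5,"dx":-5,"dy":-57,"dz":-69,"yaw":1.571},{"hand":0.5,"dx":-5,"dy":-57,"dz":-69,"yaw":1.571}]' 30
python3 -c "
from h import *
go((.58,-.011,.14),0)
im=bot.grab_frame('wrist');cv2.imwrite('pics/w12.png',im[:,:,::-1]);print(bot.observe()['grip_width'])"
```

```text
clock: 19.8
position: [0.5747, -0.0108, 0.139]
tool_rot: [-1.571, 0.001, 0.065]
force: [0.2, -0.2, -0.6]
grip_width: 0.0428
t 19.8 pos [ 0.5747 -0.0108  0.139 ] rot [-1.5713e+00  1.5000e-03  6.4800e-02] d [ 5.2 -1.  -0.6] yaw 0.065
0.04276050451684901
```

View pics/w12.png

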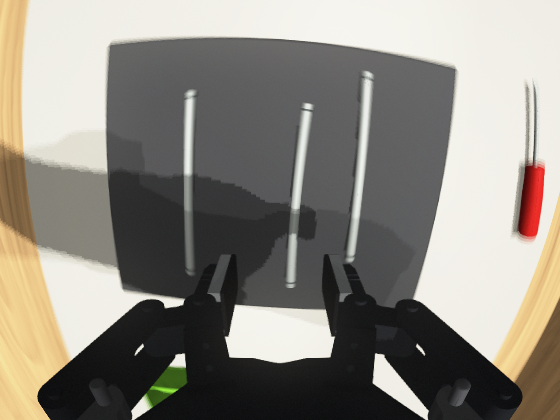

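This view has the near rod at u≈190, the bent middle rod from (308,107) to (290,284), and the far rod from (368,75) to (350,260).

```bash
python3 -m crank '[{"hand":0.5,"dx":0,"dy":0,"dz":0,"yaw":0.06},{"hand":0.5,"dx":0,"dy":0,"dz":0,"yaw":0.06},{"hand":0.5,"dx":0,"dy":0,"dz":0,"yaw":0.06}]';python3 -c "
from h import *
go((.58,-.011,.14),0)
im=bot.grab_frame('wrist');cv2.imwrite('pics/w13.png',im[:,:,::-1])"
```

```text
clock: 20.1
position: [0.5749, -0.0107, 0.1393]
tool_rot: [-1.571, 0.001, 0.015]
force: [-0.2, -0.3, -0.9]
grip_width: 0.0429
t 20.1 pos [ 0.5749 -0.0107  0.1393] rot [-1.5713e+00  1.0000e-03  1.4800e-02] d [ 5.1 -0.7 -0.4] yaw 0.015
```

View pics/w13.png

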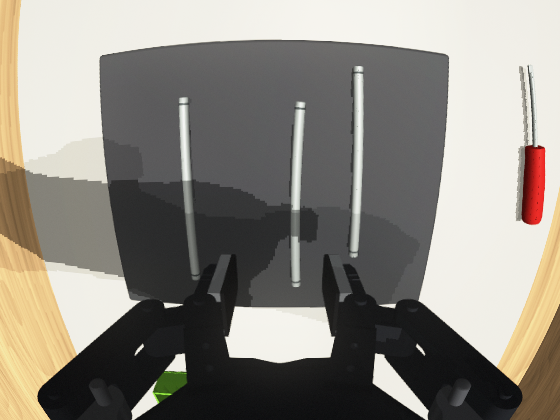

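```bash
python3 -c "
from h import *
for n,a,b in (('mid',(300,105),(296,284)),('far',(358,70),(354,254)),('near',(184,101),(195,276))):
  E=onz('wrist',[a,b],.029);d=E[0]-E[1];print(n,E.round(4).tolist(),E.mean(0).round(4),np.linalg.norm(d).round(4),'ang',np.arctan2(-d[0],d[1]).round(3))
P=onz('wrist',[(299,150),(297,200),(296,240)],.029);print(P.round(4))
"
```

```text
mid [[0.5892, 0.0661, 0.029], [0.5907, -0.0905, 0.029]] [ 0.59   -0.0122  0.029 ] 0.1567 ang 0.01
far [[0.6338, 0.0961, 0.029], [0.6413, -0.0597, 0.029]] [0.6375 0.0182 0.029 ] 0.1559 ang 0.048
near [[0.4981, 0.0702, 0.029], [0.4976, -0.085, 0.029]] [ 0.4979 -0.0074  0.029 ] 0.1552 ang -0.003
[[ 0.5892  0.0307  0.029 ]
 [ 0.5888 -0.0104  0.029 ]
 [ 0.5891 -0.0462  0.029 ]]
```

```bash
python3 -m crank '[{"hand":0.7,"dx":8,"dy":0,"dz":0,"yaw":0},{"hand":0.7,"dx":14,"dy":20,"dz":0,"yaw":0},{"hand":0.7,"dx":14,"dy":60,"dz":0,"yaw":0},{"hand":0.7,"dx":14,"dy":80,"dz":0,"yaw":0},{"hand":0.7,"dx":14,"dy":90,"dz":0,"yaw":0},{"hand":0.7,"dx":14,"dy":95,"dz":0,"yaw":0},{"hand":0.7,"dx":14,"dy":95,"dz":0,"yaw":0}]';python3 -c "
from h import *
go((.589,-.011,.0262),0.01)
im=bot.grab_frame('wrist');cv2.imwrite('pics/w14.png',im[:,:,::-1])"
```

```text
clock: 20.73
position: [0.5894, -0.0108, 0.0447]
tool_rot: [-1.571, 0.001, 0.011]
force: [0.2, -0.1, 0.2]
grip_width: 0.0257
t 20.73 pos [ 0.5894 -0.0108  0.0447] rot [-1.5709e+00  5.0000e-04  1.1400e-02] d [-0.3 18.5 -0.2] yaw 0.001
```

View pics/w14.png

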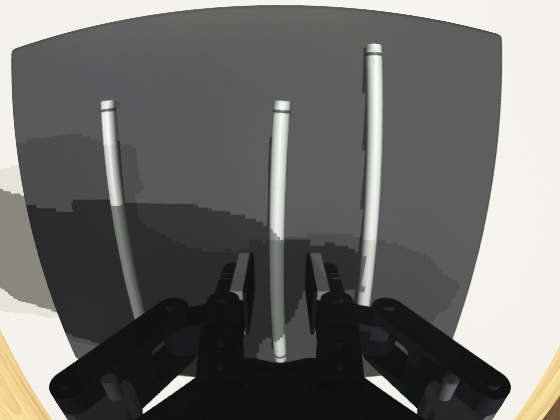

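The bent rod, at u≈280, sits between the fingers and the far rod is clear to the right. I'll descend and grip it.

```bash
python3 -m crank '[{"hand":0.7,"dx":0,"dy":8,"dz":0,"yaw":0},{"hand":0.7,"dx":0,"dy":14,"dz":0,"yaw":0},{"hand":0.7,"dx":0,"dy":17,"dz":0,"yaw":0},{"hand":0.7,"dx":0,"dy":17,"dz":0,"yaw":0},{"hand":0.7,"dx":0,"dy":17,"dz":0,"yaw":0},{"hand":0.7,"dx":0,"dy":17,"dz":0,"yaw":0}]'
```

```text
clock: 21.28
position: [0.5893, -0.0106, 0.0282]
tool_rot: [-1.571, -0.0, 0.011]
force: [0.1, -0.4, 0.0]
grip_width: 0.0258
```

```bash
python3 -m crank '[{"hand":0.7,"dx":0,"dy":1.2,"dz":0,"yaw":0},{"hand":0.8,"dx":0,"dy":1.2,"dz":0,"yaw":0},{"hand":0.85,"dx":0,"dy":1.2,"dz":0,"yaw":0},{"hand":0.9,"dx":0,"dy":1.2,"dz":0,"yaw":0},{"hand":1,"dx":0,"dy":1.2,"dz":0,"yaw":0},{"hand":1,"dx":0,"dy":1.2,"dz":0,"yaw":0},{"hand":1,"dx":0,"dy":1.2,"dz":0,"yaw":0}]' 30
```

```text
clock: 21.87
position: [0.5892, -0.0106, 0.0268]
tool_rot: [-1.571, 0.0, 0.011]
force: [-2.0, -0.3, 2.0]
grip_width: 0.0064
```

```bash
python3 -m crank '[{"hand":1,"dx":0,"dy":0,"dz":0,"yaw":0},{"hand":1,"dx":0,"dy":0,"dz":0,"yaw":0},{"hand":1,"dx":0,"dy":0,"dz":0,"yaw":0}]'; python3 -c "
from h import *
im=bot.grab_frame('wrist');cv2.imwrite('pics/w15.png',im[:,:,::-1])"
```

```text
clock: 22.12
position: [0.5892, -0.0106, 0.0268]
tool_rot: [-1.571, 0.0, 0.011]
force: [-2.3, -0.3, 3.5]
grip_width: 0.0064
```

View pics/w15.png

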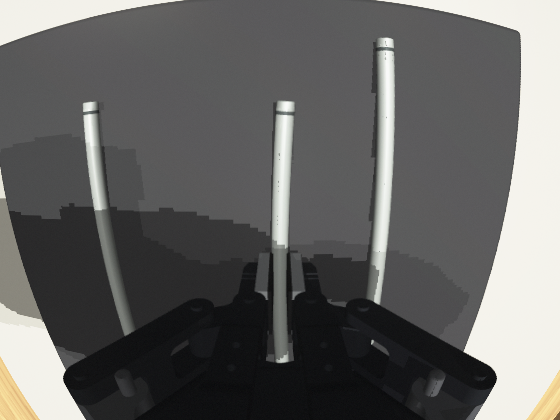

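The rod is held between the tips and the opening is steady at 6.4 mm. Lifting gently to check the hold.

```bash
python3 -m crank '[{"hand":1,"dx":0,"dy":-3,"dz":0,"yaw":0},{"hand":1,"dx":0,"dy":-8,"dz":0,"yaw":0},{"hand":1,"dx":0,"dy":-16,"dz":0,"yaw":0},{"hand":1,"dx":0,"dy":-25,"dz":0,"yaw":0},{"hand":1,"dx":0,"dy":-30,"dz":0,"yaw":0},{"hand":1,"dx":0,"dy":-30,"dz":0,"yaw":0}]'; python3 -c "
from h import *
im=bot.grab_frame('wrist');cv2.imwrite('pics/w16.png',im[:,:,::-1])"
```

```text
clock: 22.67
position: [0.59, -0.0105, 0.0583]
tool_rot: [-1.571, -0.002, 0.011]
force: [-0.0, 0.3, -0.3]
grip_width: 0.0067
```

View pics/w16.png

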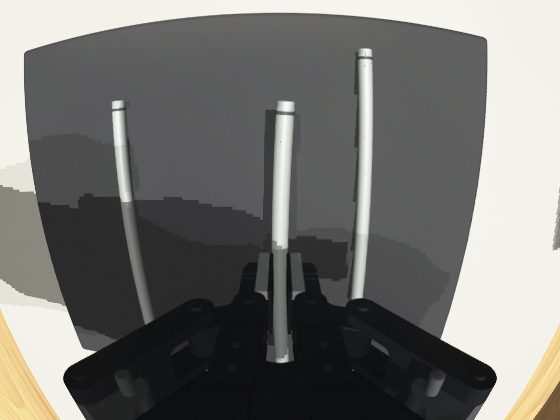

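Held: opening 6.7 mm, and the rod came up off the plate. I'll refine the tray pose and then carry the rod over.

```bash
python3 - <<'E'
from h import *
im=cv2.imread('pics/top0.png'); g=cv2.cvtColor(im,cv2.COLOR_BGR2GRAY)
m=np.zeros_like(g); m[200:302,122:184]=(g[200:302,122:184]<75)*255
cs,_=cv2.findContours(m,cv2.RETR_EXTERNAL,cv2.CHAIN_APPROX_NONE); c=max(cs,key=cv2.contourArea)
r=cv2.minAreaRect(c);print(r); b=cv2.boxPoints(r); P=onz('top',b,.04);print(P.round(3),P.mean(0).round(4))
# inner floor: bright region inside
m=np.zeros_like(g); m[200:302,132:176]=(g[200:302,132:176]>85)*255
cs,_=cv2.findContours(m,cv2.RETR_EXTERNAL,cv2.CHAIN_APPROX_NONE); c=max(cs,key=cv2.contourArea)
r=cv2.minAreaRect(c);print(r); P=onz('top',cv2.boxPoints(r),.003);print(P.round(3),P.mean(0).round(4))
print(onz('scene',[(346,174),(379,170),(402,213),(366,218)],.04).round(3))
go((.458,.289,.15),1.62)
E
```

```text
((152.0, 251.0), (84.0, 48.0), 90.0)
[[0.562 0.356 0.04 ]
 [0.564 0.238 0.04 ]
 [0.359 0.227 0.04 ]
 [0.357 0.342 0.04 ]] [0.4604 0.2908 0.04  ]
((153.5, 257.5), (87.0, 43.0), 90.0)
[[0.555 0.355 0.003]
 [0.558 0.246 0.003]
 [0.34  0.235 0.003]
 [0.338 0.34  0.003]] [0.4477 0.2939 0.003 ]
[[0.379 0.23  0.04 ]
 [0.373 0.343 0.04 ]
 [0.59  0.335 0.04 ]
 [0.596 0.227 0.04 ]]
t 22.72 pos [ 0.5896 -0.0104  0.0576] rot [-1.5707e+00 -1.3000e-03  1.1100e-02] d [-128.2  -92.6  300.9] yaw -1.609
```

```bash
python3 -m crank '[{"hand":1,"dx":0,"dy":-40,"dz":0,"yaw":0},{"hand":1,"dx":0,"dy":-75,"dz":5,"yaw":0},{"hand":1,"dx":-10,"dy":-93,"dz":30,"yaw":-0.1},{"hand":1,"dx":-25,"dy":-93,"dz":60,"yaw":-0.22},{"hand":1,"dx":-40,"dy":-93,"dz":90,"yaw":-0.34},{"hand":1,"dx":-55,"dy":-93,"dz":120,"yaw":-0.46},{"hand":1,"dx":-70,"dy":-93,"dz":150,"yaw":-0.58},{"hand":1,"dx":-85,"dy":-93,"dz":180,"yaw":-0.7},{"hand":1,"dx":-100,"dy":-93,"dz":210,"yaw":-0.82},{"hand":1,"dx":-110,"dy":-93,"dz":240,"yaw":-0.94},{"hand":1,"dx":-120,"dy":-93,"dz":270,"yaw":-1.06},{"hand":1,"dx":-127,"dy":-93,"dz":290,"yaw":-1.18}]'; python3 -c "
from h import *
go((.459,.289,.12),1.616)"
```

```text
clock: 23.72
position: [0.4575, 0.281, 0.1496]
tool_rot: [-1.57, -0.001, 1.199]
force: [0.4, 0.4, -0.3]
grip_width: 0.0062
t 23.72 pos [0.4575 0.281  0.1496] rot [-1.5702e+00 -6.0000e-04  1.1993e+00] d [ 8.  29.6  1.5] yaw -0.417
```

```bash
python3 -m crank '[{"hand":1,"dx":3,"dy":0,"dz":1,"yaw":-0.12},{"hand":1,"dx":6,"dy":10,"dz":1,"yaw":-0.24},{"hand":1,"dx":8,"dy":20,"dz":1.5,"yaw":-0.36},{"hand":1,"dx":8,"dy":30,"dz":1.5,"yaw":-0.42},{"hand":1,"dx":8,"dy":30,"dz":1.5,"yaw":-0.42},{"hand":1,"dx":8,"dy":30,"dz":1.5,"yaw":-0.42}]'; python3 -c "
from h import *
go((.459,.289,.012),1.616)
im=bot.grab_frame('wrist');cv2.imwrite('pics/w17.png',im[:,:,::-1])
im=bot.grab_frame('scene');cv2.imwrite('pics/s17.png',im[:,:,::-1])"
```

```text
clock: 24.22
position: [0.4604, 0.2856, 0.1194]
tool_rot: [-1.57, 0.001, 1.608]
force: [0.7, -0.4, -0.6]
grip_width: 0.0065
t 24.22 pos [0.4604 0.2856 0.1194] rot [-1.5698e+00  6.0000e-04  1.6082e+00] d [  3.5 107.4   1.2] yaw -0.008
```

View pics/w17.png

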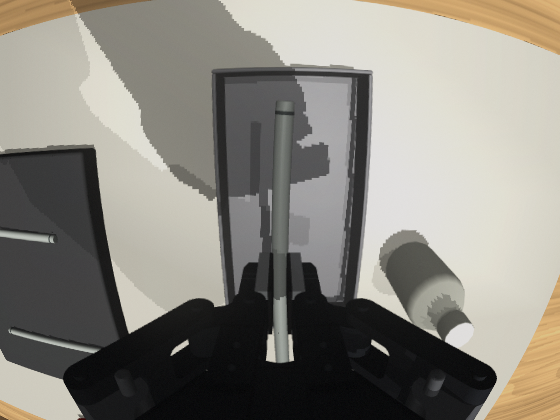

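View pics/s17.png

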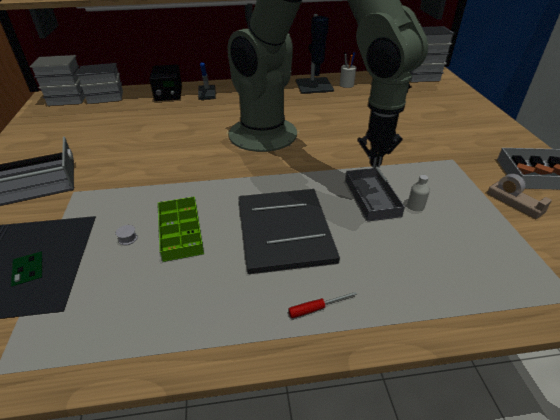

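The rod lies along the tray, its near end at (285,104). The tray rim corners are at (213,72) and (372,72). Checking the centring.

```bash
python3 - <<'E'
from h import *
print(onz('wrist',[(213,72),(372,72),(230,303),(355,300)],.04).round(4))
print('rod end',onz('wrist',[(285,106)],.121).round(4))
go((.459,.289,.012),1.616)
E
```

```text
[[0.3601 0.2359 0.04  ]
 [0.3549 0.3445 0.04  ]
 [0.5412 0.2463 0.04  ]
 [0.5352 0.3512 0.04  ]]
rod end [[0.382  0.2842 0.121 ]]
t 24.32 pos [0.4608 0.286  0.1201] rot [-1.5711e+00 -1.0000e-04  1.6083e+00] d [  3.1 108.1   1.7] yaw -0.008
```

```bash
python3 -m crank '[{"hand":1,"dx":5,"dy":0,"dz":0,"yaw":-0.01},{"hand":1,"dx":6,"dy":30,"dz":0,"yaw":-0.01},{"hand":1,"dx":6,"dy":60,"dz":0,"yaw":-0.01},{"hand":1,"dx":6,"dy":85,"dz":0,"yaw":-0.01},{"hand":1,"dx":6,"dy":100,"dz":0,"yaw":-0.01},{"hand":1,"dx":6,"dy":108,"dz":0,"yaw":-0.01},{"hand":1,"dx":6,"dy":111,"dz":0,"yaw":-0.01},{"hand":1,"dx":6,"dy":111,"dz":0,"yaw":-0.01},{"hand":1,"dx":6,"dy":111,"dz":0,"yaw":-0.01}]'
```

```text
clock: 25.07
position: [0.4608, 0.2925, 0.0097]
tool_rot: [-1.572, -0.001, 1.621]
force: [-1.3, 0.3, -0.1]
grip_width: 0.0062
```

```bash
python3 -m crank '[{"hand":1,"dx":0,"dy":1,"dz":0,"yaw":0},{"hand":1,"dx":0,"dy":2,"dz":0,"yaw":0},{"hand":1,"dx":0,"dy":2.5,"dz":0,"yaw":0},{"hand":1,"dx":0,"dy":2.5,"dz":0,"yaw":0}]'; python3 -m crank '[{"hand":1,"dx":0,"dy":0.5,"dz":0,"yaw":0},{"hand":1,"dx":0,"dy":0.5,"dz":0,"yaw":0}]'
```

```text
clock: 25.4
position: [0.4605, 0.2921, 0.0065]
tool_rot: [-1.571, -0.0, 1.621]
force: [0.8, -0.1, -0.4]
grip_width: 0.0063
clock: 25.57
position: [0.4604, 0.292, 0.0058]
tool_rot: [-1.571, -0.0, 1.621]
force: [-0.6, -0.5, -0.0]
grip_width: 0.0065
```

```bash
python3 -m crank '[{"hand":1,"dx":0,"dy":0.5,"dz":0,"yaw":0},{"hand":1,"dx":0,"dy":0.5,"dz":0,"yaw":0}]'; python3 -m crank '[{"hand":1,"dx":0,"dy":0.3,"dz":0,"yaw":0},{"hand":1,"dx":0,"dy":0.3,"dz":0,"yaw":0}]'
```

```text
clock: 25.73
position: [0.4603, 0.292, 0.0051]
tool_rot: [-1.571, 0.0, 1.621]
force: [-0.2, 0.9, 0.4]
grip_width: 0.0061
clock: 25.9
position: [0.4604, 0.292, 0.0049]
tool_rot: [-1.571, 0.0, 1.621]
force: [0.6, 0.4, 0.4]
grip_width: 0.0061
```

Within about 0.3 mm of the floor. Opening a little, then withdrawing.

```bash
python3 -m crank '[{"hand":0.9,"dx":0,"dy":0,"dz":0,"yaw":0},{"hand":0.85,"dx":0,"dy":0,"dz":0,"yaw":0},{"hand":0.75,"dx":0,"dy":0,"dz":0,"yaw":0},{"hand":0.75,"dx":0,"dy":0,"dz":0,"yaw":0},{"hand":0.75,"dx":0,"dy":0,"dz":0,"yaw":0},{"hand":0.75,"dx":0,"dy":-5,"dz":0,"yaw":0},{"hand":0.75,"dx":0,"dy":-25,"dz":0,"yaw":0},{"hand":0.75,"dx":0,"dy":-60,"dz":0,"yaw":0},{"hand":0.75,"dx":0,"dy":-100,"dz":0,"yaw":0},{"hand":0.75,"dx":0,"dy":-140,"dz":0,"yaw":0},{"hand":0.75,"dx":0,"dy":-170,"dz":0,"yaw":0},{"hand":0.75,"dx":0,"dy":-180,"dz":0,"yaw":0}]'; python3 -c "
from h import *
for n in ('wrist','scene','top'):
  im=bot.grab_frame(n);cv2.imwrite(f'pics/{n}18.png',im[:,:,::-1])"
```

```text
clock: 26.9
position: [0.4617, 0.2928, 0.1899]
tool_rot: [-1.576, -0.003, 1.621]
force: [0.7, 0.5, -0.3]
grip_width: 0.0215
```

View pics/wrist18.png

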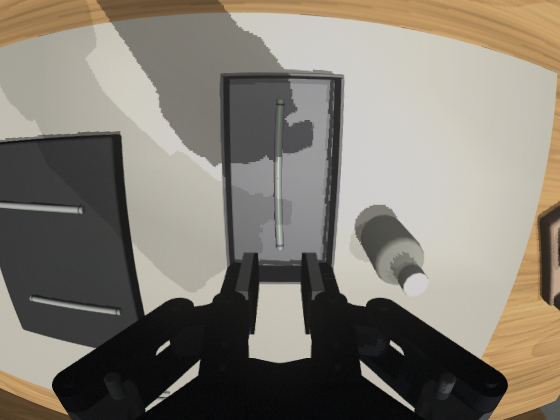

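View pics/top18.png

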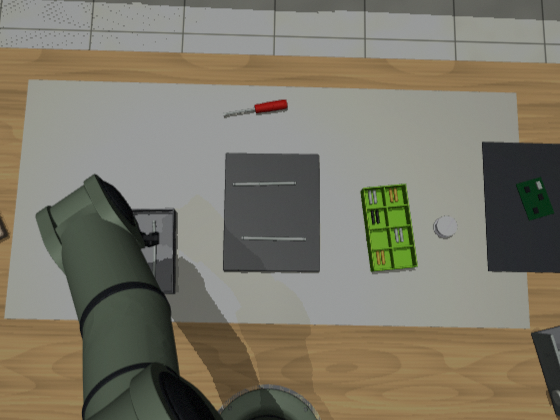

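The bent rod lies in the tray from (280,102) to (280,246). The two true rods are on the plate at (265,183) and (274,239) in the top view, and the bottle, organiser and spool have not moved. One last numeric check before handing in.

```bash
python3 - <<'E'
from h import *
for f in ('top0','top18'):
    im=cv2.imread(f'pics/{f}.png')[:,:,::-1].copy()
    for r in rods('top',im,(230,160,314,264),thr=90): print(f,np.round(r[0],4),round(r[1],4),round(r[2],3))
E_=onz('wrist',[(280,102),(280,247)],.007);print(E_.round(4),np.linalg.norm(E_[1]-E_[0]).round(4))
im=bot.grab_frame('wrist');d=cv2.absdiff(cv2.imread('pics/wrist18.png'),im[:,:,::-1].copy())
a=im[90:260,235:325,::-1];cv2.imwrite('pics/w19.png',cv2.resize(a,None,fx=3,fy=3))
s=bot.observe();print(s['clock'],s['force'].round(2))
bot.job_done()
E
```

```text
top0 [ 0.4826 -0.0081  0.029 ] 0.1513 -0.001
top0 [ 0.56  -0.009  0.029] 0.1578 0.005
top0 [0.6218 0.0238 0.029 ] 0.1513 0.045
top18 [ 0.5002 -0.004   0.029 ] 0.159 0.023
top18 [0.6382 0.0216 0.029 ] 0.1566 0.025
[[0.3802 0.2875 0.007 ]
 [0.5337 0.2953 0.007 ]] 0.1537
27.1 [ 0.12  0.68 -0.52]
the job is handed in; nothing more can be done
```

The job is handed in at 27.1 s: the bent rod lies flat in the scrap tray and the two true rods are still on the plate. No verdict was reported.

- **Finding the bent rod:** I rolled all three rods away from the robot with a light fingertip. The pressing force was mostly 2–5 N, with brief readings up to about 7 N.
    - **Far and near rods:** these held a constant height and rolled about 16–17 mm. Half a turn is 12.6 mm.
    - **Middle rod:** this lifted the finger about 2 mm and let it back down, so it is the bent one. Its visible bow of about 2.5 mm agrees.
- **Extra stroke:** after its first stroke the middle rod settled back to only just over half a turn, so I gave it a second one. Its total travel was about 29 mm, slightly more than one turn.
- **Placing:** I gripped only the middle rod and set it down along the tray.
- **Last checks:** the final pictures show the rod within the tray walls, the true rods on the plate, and the bottle, organiser and spool where they were. Nothing was touching the gripper.
- **Disagreements:**
    - The grip opening read about 6.4 mm on the 8 mm rod, but the rod held firmly.
    - The cameras' estimates of the tray's position differed by a few mm between the top and wrist views, and by 1–2 cm in x in the scene view. I used the average of the top and wrist views.
    - Measured rod lengths came out 2–6 mm short of 160 mm.

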